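# Move the finishing products to the new plywood rack in their order of use

### The job

The four finishing products stand in the old dark rack in the order in which they are used. Move them over to the new pale plywood rack, one to a cell and in the same left-to-right order, keeping each one upright and leaving it standing on the floor of its cell; the black drip trays stay in the old rack.

Things in the scene. Friction and masses are not known exactly. Their poses are not given: they have to be found in the camera images.
- squeeze_bottle_center (a point): white plastic squeeze bottle: plain round body 52 mm across and straight from its foot to 84 mm up, then a shoulder and a narrow pointed nozzle; 114 mm tall in all, about 0.2 kg. This point: on its upright axis, half its height (57 mm) above its foot; z runs up.
- jar_center (a point): short wide white jar with a flat dark metal screw lid: round, 62 mm across all the way up, 88 mm tall, about 0.3 kg. This point: on its upright axis, half its height (44 mm) above its foot; z runs up.
- oblong_tin_center (a point): bright steel oblong tin: body 38 mm (its x) by 56 mm (its y) by 92 mm tall, with a black screw cap 24 mm across and 14 mm high, 12 mm off centre towards its +y; 106 mm tall in all, about 0.24 kg. It stands with its 56 mm side roughly along the row. This point: on its upright axis, half its height (53 mm) above its foot; z runs up.
- slim_bottle_center (a point): slim amber bottle with a black cap: round body 40 mm across and straight from its foot to 82 mm up, then a sloping shoulder and a cap 23 mm across; 110 mm tall in all, about 0.18 kg. This point: on its upright axis, half its height (55 mm) above its foot; z runs up.
- squeeze_bottle_tray: the black drip tray under the squeeze bottle at the start: 76 by 72 mm, a floor 3 mm thick and a rim 8 mm high, fixed in the middle of one cell of the old rack (the four trays are alike). Origin: centre of its underside, 4 mm above the bench.
- jar_tray: the black drip tray under the jar at the start: 76 by 72 mm, a floor 3 mm thick and a rim 8 mm high, fixed in the middle of one cell of the old rack (the four trays are alike). Origin: centre of its underside, 4 mm above the bench.
- oblong_tin_tray: the black drip tray under the oblong tin at the start: 76 by 72 mm, a floor 3 mm thick and a rim 8 mm high, fixed in the middle of one cell of the old rack (the four trays are alike). Origin: centre of its underside, 4 mm above the bench.
- slim_bottle_tray: the black drip tray under the slim bottle at the start: 76 by 72 mm, a floor 3 mm thick and a rim 8 mm high, fixed in the middle of one cell of the old rack (the four trays are alike). Origin: centre of its underside, 4 mm above the bench.
- old_rack: Dark wooden rack with the four trays, taped down (fixed): four cells in a row, each 80 mm along the row by 84 mm inside, centres at y = +126, +42, -42, -126 mm, x = 0. Walls 4 mm thick: long sides 36 mm above the bench, cross walls 40 mm; cell floor 4 mm above the bench. Too tight for fingers inside: grip above the walls. Origin on the bench under its middle; x away from the robot, y to its left.
- new_rack: Pale plywood rack, empty, no trays, taped down (fixed); same build, sizes and axes as the old rack: cell centres at y = +126, +42, -42, -126 mm, x = 0, cell floor 4 mm above the bench, walls 36 and 40 mm high, 364 by 100 mm overall. It lies in front of or behind the old rack, about 205 mm apart. Origin on the bench under its middle; x away from the robot, y to its left.

How it is judged (in metres and radians):
At the end, for the whole second after the job is handed in: Each container stands in the cell of the new rack that matches, counted from the left, the old-rack cell it came from: its axis within 25 mm of the cell's centre along the row and 28 mm across it, its height within 8 mm of standing on the cell's floor, upright within 7 degrees, and at rest (((y of squeeze_bottle_tray in the frame of old_rack between 0.106 and 0.146 m and y of squeeze_bottle_center in the frame of new_rack between 0.101 and 0.151 m) or (y of squeeze_bottle_tray in the frame of old_rack between 0.022 and 0.062 m and y of squeeze_bottle_center in the frame of new_rack between 0.017 and 0.067 m) or (y of squeeze_bottle_tray in the frame of old_rack between -0.062 and -0.022 m and y of squeeze_bottle_center in the frame of new_rack between -0.067 and -0.017 m) or (y of squeeze_bottle_tray in the frame of old_rack between -0.146 and -0.106 m and y of squeeze_bottle_center in the frame of new_rack between -0.151 and -0.101 m)) and x of squeeze_bottle_center in the frame of new_rack between -0.028 and 0.028 m and z of squeeze_bottle_center in the frame of new_rack between 0.053 and 0.069 m and angle between each of squeeze_bottle_center, jar_center, oblong_tin_center, slim_bottle_center's own z axis and vertical below 0.12 rad and linear speed of each of squeeze_bottle, jar, oblong_tin, slim_bottle below 0.02 m/s and angular speed of each of squeeze_bottle, jar, oblong_tin, slim_bottle below 0.2 rad/s and ((y of jar_tray in the frame of old_rack between 0.106 and 0.146 m and y of jar_center in the frame of new_rack between 0.101 and 0.151 m) or (y of jar_tray in the frame of old_rack between 0.022 and 0.062 m and y of jar_center in the frame of new_rack between 0.017 and 0.067 m) or (y of jar_tray in the frame of old_rack between -0.062 and -0.022 m and y of jar_center in the frame of new_rack between -0.067 and -0.017 m) or (y of jar_tray in the frame of old_rack between -0.146 and -0.106 m and y of jar_center in the frame of new_rack between -0.151 and -0.101 m)) and x of jar_center in the frame of new_rack between -0.028 and 0.028 m and z of jar_center in the frame of new_rack between 0.04 and 0.056 m and ((y of oblong_tin_tray in the frame of old_rack between 0.106 and 0.146 m and y of oblong_tin_center in the frame of new_rack between 0.101 and 0.151 m) or (y of oblong_tin_tray in the frame of old_rack between 0.022 and 0.062 m and y of oblong_tin_center in the frame of new_rack between 0.017 and 0.067 m) or (y of oblong_tin_tray in the frame of old_rack between -0.062 and -0.022 m and y of oblong_tin_center in the frame of new_rack between -0.067 and -0.017 m) or (y of oblong_tin_tray in the frame of old_rack between -0.146 and -0.106 m and y of oblong_tin_center in the frame of new_rack between -0.151 and -0.101 m)) and x of oblong_tin_center in the frame of new_rack between -0.028 and 0.028 m and z of oblong_tin_center in the frame of new_rack between 0.049 and 0.065 m and ((y of slim_bottle_tray in the frame of old_rack between 0.106 and 0.146 m and y of slim_bottle_center in the frame of new_rack between 0.101 and 0.151 m) or (y of slim_bottle_tray in the frame of old_rack between 0.022 and 0.062 m and y of slim_bottle_center in the frame of new_rack between 0.017 and 0.067 m) or (y of slim_bottle_tray in the frame of old_rack between -0.062 and -0.022 m and y of slim_bottle_center in the frame of new_rack between -0.067 and -0.017 m) or (y of slim_bottle_tray in the frame of old_rack between -0.146 and -0.106 m and y of slim_bottle_center in the frame of new_rack between -0.151 and -0.101 m)) and x of slim_bottle_center in the frame of new_rack between -0.028 and 0.028 m and z of slim_bottle_center in the frame of new_rack between 0.051 and 0.067 m); the robot touches nothing.
It fails at once if the squeeze bottle is tipped more than 45 degrees from upright (angle between squeeze_bottle_center's own z axis and vertical above 0.785 rad).
It fails at once if the jar is tipped more than 45 degrees from upright (angle between jar_center's own z axis and vertical above 0.785 rad).
It fails at once if the oblong tin is tipped more than 45 degrees from upright (angle between oblong_tin_center's own z axis and vertical above 0.785 rad).
It fails at once if the slim bottle is tipped more than 45 degrees from upright (angle between slim_bottle_center's own z axis and vertical above 0.785 rad).
It also fails if it takes over 106 s, if anything falls off the work surface, if the arm or the gripper's body presses on something with over 40 N, if the wrist force passes 120 N, or if a joint passes its speed limit or range.

### The arm

A 6-joint arm with a two-finger parallel gripper is mounted at the origin on the work surface. World frame = base frame: x ahead of the robot, y to its left, z up, the work surface at z = 0. Lengths are in m, angles in degrees, forces in N, time in s.
With the tool pointing down it reaches from about 0.4 to 0.825 m from the base axis. Payload 7 kg.
Tool frame: the origin (TCP) lies at the centre of the arm's flange, where the gripper is bolted on; the fingertips stand 178 mm ahead of it and the grasp point (between the pads) lies 159 mm ahead of it (tip_reach is the distance from the TCP to the fingertips, in m); z points along the fingers, y is the line along which they close (so a half turn about z gives the same grasp; the last joint's range is limited). The gripper opens to 88 mm and grips with 3 to 60 N. Pads are 19 mm wide; open, the fingers measure 130 mm over their backs; the gripper's body (78 mm by 193 mm) begins 47 mm behind the grasp point.
Start: joints at [-50.816, 20.546, 0.682, 0, -70.136, -16.507], TCP at [0.26, -0.623, 0.405] pointing down, gripper open.
Joint ranges: [-176.03, 176.03], [-82.01, 121.73], [-58.28, 71.71], [-173.87, 95.51], [-174.79, -0.11], [-173.66, 173.66]. Speed limits (degrees/s): [136.94, 136.94, 172.46, 180, 180, 180].

### API

Orientations are given as [roll, pitch, yaw] about the fixed x, y, z axes, in that order (R = Rz(yaw) Ry(pitch) Rx(roll)).
In Python, from plant import * gives the robot as it stands.
- The arm moves only by the shell command python3 -m handwheel 'ROWS'. ROWS is JSON, a list of rows, each a list of 7 numbers: the opening, from -1 (shut) to 1 (fully open), then the shift along the tool's x, y, z as a fraction of full scale, then the turn, a rotation vector about the tool's x, y, z as a fraction of full scale. A call has 1 to 5 rows; each row shifts and turns the commanded pose from where the row before left it, along the tool's axes as they then stand; what a row does not reach is not made up. Full scale, the value 1, is 0.025 m for a shift and 6 degrees for a turn. A row lasts 1/8 s, in which the tool goes at most 62.5 mm and 10.7 degrees, less where a joint would pass 70% of its speed; a pose out of reach is approached as far as the arm can. A call with a number of a shift or a turn outside -1 to 1 is refused whole. A call with a gripper value outside its range is refused whole. The fingers move at their own pace and stop on an object; the grip force is fixed at half the most. Time passes only in rows, so rows that do not move let the fingers close. It gives the time, the measured TCP pose, the force, the opening and the grip force at its end, in the units of the state.
- get_obs(): the state, without advancing time (a new reading comes with each control period).
- snapshot(name): name is "scene" or "side" or "wrist"; returns a dict with "color" (400x640x3 uint8, red, green, blue), "fx", "fy", "cx", "cy" (pixels), "R" (3x3) and "t" (3): a world point X has camera coordinates R X + t; the wrist camera has in their place "tool_from_camera" (4x4, takes a point from camera to tool coordinates, whose origin is the TCP and whose axes are the flange's). Camera axes: x right, y down, z forward; pixel columns grow to the right and rows downward; lengths in m; the calibration is good to about 2 mm. A picture is of the moment at which its call begins: read the wrist's pose just before it. There is no depth.
- close_job(): hands the job in; it is judged then, once.
The state is a dict: "clock": time; "joint_pos": joint angles; "qvel": joint speeds; "tau": joint torques, N m; "tool_pos": TCP position; "orientation": TCP orientation; "force": force on the tool from outside, world axes, zero at the start; "moment": the same for the moment, N m; "opening": finger opening in m; "gripper_force": force on a finger pad.
Only numpy, scipy, OpenCV 4.12 (cv2) and the standard library are available. Lean on these libraries where they do the work, as an engineer would, in place of code of your own. Each camera call takes 0.05 s, during which the arm holds its last target. There are 200 camera calls.

## Working session

There is one attempt and no reset: what is moved stays moved. The work goes in short steps, Python scripts to look and compute and a shell command to move; the robot and the scene stay as the last step left them, time stands still between calls to the robot, and variables do not carry over. Pictures are saved under pics/ and viewed, at most 14 in all, crops included, and the job is handed in when it is done.

```bash
mkdir -p pics; ls; python3 - <<'E'
from plant import *
import cv2
o=get_obs();print(o)
for n in ("scene","side"):
    s=snapshot(n);cv2.imwrite(f"pics/{n}0.png",s["color"][:,:,::-1]);print({k:v for k,v in s.items() if k!="color"})
E
```

```text
pics
{'clock': 0.0, 'joint_pos': array([-5.08179137e+01,  2.05912920e+01,  6.35948675e-01, -2.05039617e-02,
       -7.01339773e+01, -1.65056694e+01]), 'qvel': array([ 0.01595533, -0.02719968,  0.08218486,  0.0084863 , -0.03258683,
        0.04781515]), 'tau': array([ 2.75791681e-03, -5.82715380e+01,  2.93055975e+01,  6.99669912e+00,
        7.02558857e-03, -1.46841026e-04]), 'tool_pos': array([ 0.2601538 , -0.62266057,  0.40373937]), 'orientation': array([ 1.79908883e+02, -6.89857164e-03, -1.57330560e+02]), 'force': array([-1.01116336,  0.00975461, -0.13113098]), 'moment': array([0.01881492, 0.02327366, 0.01774707]), 'gripper_force': 0.0, 'opening': 0.087576626428089}
{'fx': 490.75020807350535, 'fy': 490.75020807350535, 'cx': 314.61472256886435, 'cy': 199.91112993890096, 'R': array([[-0.57014007,  0.82151705,  0.00707401],
       [ 0.68353973,  0.47912418, -0.55064822],
       [-0.45575623, -0.30911125, -0.83470743]]), 't': array([ 0.31097903, -0.3361888 ,  1.11126149])}
{'fx': 384.0621295713719, 'fy': 384.0621295713719, 'cx': 316.978843416548, 'cy': 199.13023048239558, 'R': array([[-0.89588913, -0.44403838,  0.01458061],
       [-0.35640289,  0.69870757, -0.62031017],
       [ 0.26525394, -0.56092571, -0.78422108]]), 't': array([0.49807606, 0.24741517, 0.67756543])}
```

View pics/scene0.png

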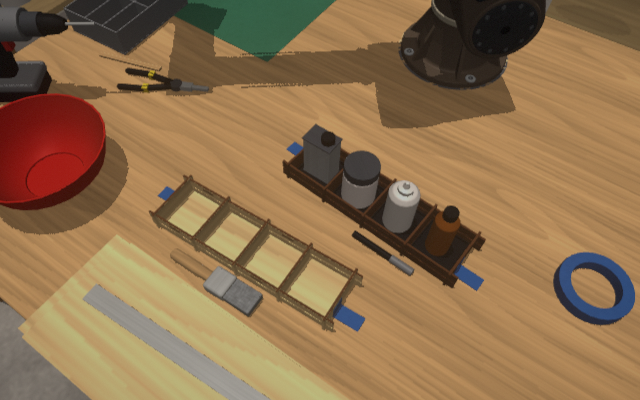

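View pics/side0.png

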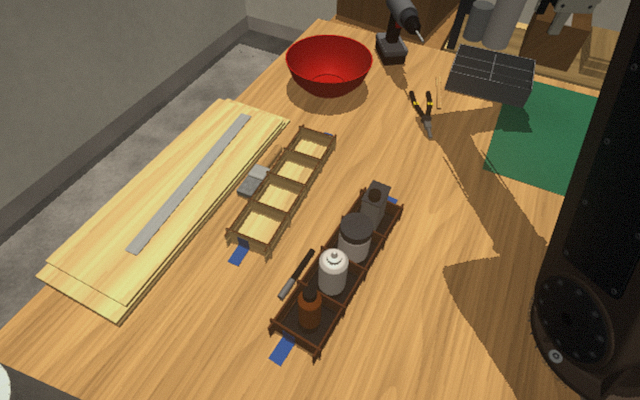

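The scene view looks back towards the robot, so image right is +y. From the robot's left the order is slim bottle (451,213), squeeze bottle (405,186), jar (362,167), tin (cap 328,138). The new rack is the empty one beyond them, with corners at about (188,180), (152,214), (330,325) and (361,280). The side view agrees.

```bash
cat >h.py <<'E'
from plant import *
import numpy as np, cv2
from scipy.spatial.transform import Rotation as Ro
def ray(s,uv,z,o=None):
    d=np.array([(uv[0]-s["cx"])/s["fx"],(uv[1]-s["cy"])/s["fy"],1.])
    if o is None: R=s["R"].T; c=-R@s["t"]
    else:
        T=s["tool_from_camera"]; W=Ro.from_euler("xyz",o["orientation"],degrees=True).as_matrix()
        R=W@T[:3,:3]; c=W@T[:3,3]+o["tool_pos"]
    d=R@d; return c+d*(z-c[2])/d[2]
E
python3 - <<'E'
from h import *
s=snapshot("scene");d=snapshot("side")
np.set_printoptions(precision=4,suppress=True)
for n,a,b,z in (("slim",(451,213),(311,291),.117),("sq",(405,185),(334,255),.121),("jar",(362,162),(355,228),.095),("tincap",(328,137),(374,194),.113)):
    print(n,ray(s,a,z)[:2],ray(d,b,z)[:2])
for n,P in (("new",[(188,180),(152,214),(330,325),(361,280)]),("old",[(303,133),(285,165),(455,281),(483,240)])):
    q=np.array([ray(s,p,.04) for p in P]);print(n,q[:,:2].tolist(),q.mean(0))
for n,P in (("new",[(305,128),(335,135),(229,238),(266,255)]),("old",[(402,208),(270,327),(318,356)])):
    q=np.array([ray(d,p,.04) for p in P]);print(n,q[:,:2].tolist(),q.mean(0))
print(snapshot("wrist")["tool_from_camera"])
# enlarged crop
c=np.hstack([cv2.resize(s["color"][110:340,140:500],None,fx=2.2,fy=2.2,interpolation=cv2.INTER_CUBIC)])
cv2.imwrite("pics/crop.png",c[:,:,::-1])
E
```

```text
slim [0.4752 0.1991] [0.4712 0.1959]
sq [0.4726 0.1184] [0.4653 0.1233]
jar [0.4541 0.0316] [0.4599 0.0404]
tincap [ 0.4546 -0.0367] [ 0.4546 -0.0358]
new [[0.6242457768156975, -0.21576307839364106], [0.7105869026690139, -0.21691187487476282], [0.6984962984852462, 0.13328840808855974], [0.6118358173359346, 0.13293612571825164]] [ 0.6613 -0.0416  0.04  ]
old [[0.42006534375511595, -0.11390943141607673], [0.500097269782904, -0.09643915603208647], [0.5300234970487585, 0.252942574269215], [0.43818351783429993, 0.25860816564795386]] [0.4721 0.0753 0.04  ]
new [[0.696599265320773, -0.2155823918656548], [0.6197779106055846, -0.22653579168896726], [0.680386834931276, 0.13707103200873433], [0.5964383418654327, 0.1371087966947248]] [ 0.6483 -0.042   0.04  ]
old [[0.40172827227321506, -0.08717765678159956], [0.5192354935357049, 0.2523594440036234], [0.4267540964183576, 0.25831344121424316]] [0.4492 0.1412 0.04  ]
[[ 0.0001 -0.963  -0.2695  0.0738]
 [ 1.     -0.0002  0.0008 -0.0008]
 [-0.0009 -0.2695  0.963   0.02  ]
 [ 0.      0.      0.      1.    ]]
```

View pics/crop.png

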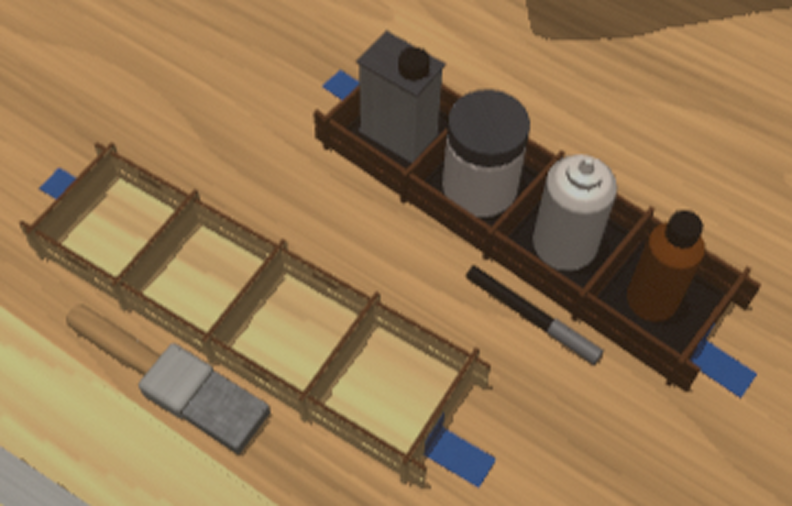

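The crop shows the same thing: four containers upright in the dark rack and the pale rack empty. The drilled yaws differ slightly (new about +2 to 3°, old about −4°), so I'll turn the tool and take a look from above both racks.

```bash
H="python3 -m handwheel"
python3 -m handwheel '[[1,0,0,-1,0,0,-1],[1,0,0,-1,0,0,-1],[1,0,0,-1,0,0,-1],[1,0,0,-1,0,0,-1],[1,0,0,0,0,0,-1]]'
python3 -m handwheel '[[1,0,0,0,0,0,-1],[1,0,0,0,0,0,-1],[1,0,0,0,0,0,-1],[1,0,0,0,0,0,-1],[1,0,0,0,0,0,-1]]'
python3 -m handwheel '[[1,-1,-0.41,0,0,0,-0.5],[1,-1,-0.41,0,0,0,0],[1,-1,-0.41,0,0,0,0],[1,-1,-0.41,0,0,0,0],[1,-1,-0.41,0,0,0,0]]'
```

```text
clock: 0.88
tool_pos: [0.2602, -0.623, 0.5073]
orientation: [-179.8, -0.1, -127.1]
force: [-0.8, -0.3, -0.1]
opening: 0.0875
gripper_force: 0.0
clock: 1.5
tool_pos: [0.2602, -0.6228, 0.5044]
orientation: [180.0, 0.0, -97.1]
force: [-1.5, -0.2, 0.1]
opening: 0.0877
gripper_force: 0.0
clock: 2.12
tool_pos: [0.3223, -0.5018, 0.5046]
orientation: [180.0, 0.0, -94.3]
force: [-0.5, 0.1, -0.2]
opening: 0.0877
gripper_force: 0.0
```

```bash
for i in 1 2 3; do python3 -m handwheel '[[1,-1,-0.41,0,0,0,0],[1,-1,-0.41,0,0,0,0],[1,-1,-0.41,0,0,0,0],[1,-1,-0.41,0,0,0,0],[1,-1,-0.41,0,0,0,0]]' >/dev/null; done
python3 -m handwheel '[[1,-1,-0.41,0,0,0,0],[1,-1,-0.41,0,0,0,0],[1,-1,-0.41,0,0,0,0],[1,-1,-0.41,0,0,0,0],[1,0,0,0,0,0,0]]'
python3 - <<'E'
from h import *
o=get_obs();s=snapshot("wrist");print(o["tool_pos"],o["orientation"],s["fx"],s["cx"],s["cy"])
cv2.imwrite("pics/w1.png",s["color"][:,:,::-1])
E
```

```text
clock: 4.62
tool_pos: [0.5526, -0.0424, 0.5042]
orientation: [180.0, -0.0, -94.2]
force: [-0.4, -1.1, -0.8]
opening: 0.0877
gripper_force: 0.0
[ 0.55255497 -0.04242285  0.50415865] [ 1.79956379e+02 -2.41310864e-03 -9.42221498e+01] 297.80327869691854 318.560738172734 198.42568655223405
```

View pics/w1.png

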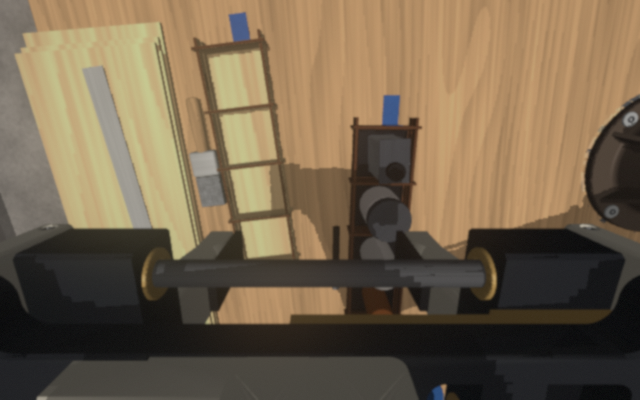

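The wrist view has image left = +x and image down = +y. The new rack's cross walls run (197,47)-(267,39), (208,111)-(273,105), (229,166)-(283,161) and (233,218)-(291,211). The old rack's are at (353,127)-(416,127) and (352,181)-(413,184). The tin cap is at (396,172) and the jar lid at (388,218).

```bash
python3 - <<'E'
from h import *
np.set_printoptions(precision=4,suppress=True)
o=get_obs();s=snapshot("wrist")
for n,a,b in (("n0",(197,47),(267,39)),("n1",(208,111),(273,105)),("n2",(221,166),(283,161)),("n3",(233,218),(291,211)),("o0",(353,127),(416,127)),("o1",(352,181),(413,184))):
    p,q=ray(s,a,.04,o)[:2],ray(s,b,.04,o)[:2];print(n,p,q,(p+q)/2)
print("tincap",ray(s,(396,172),.113,o)[:2]);print("jar",ray(s,(388,218),.095,o)[:2])
c=cv2.resize(s["color"][0:240,160:440],None,fx=2.5,fy=2.5,interpolation=cv2.INTER_CUBIC);cv2.imwrite("pics/w1c.png",c[:,:,::-1])
E
```

```text
n0 [ 0.703  -0.2172] [ 0.6073 -0.2199] [ 0.6552 -0.2185]
n1 [ 0.7027 -0.1337] [ 0.609 -0.135] [ 0.6558 -0.1343]
n2 [ 0.697  -0.0537] [ 0.6033 -0.0543] [ 0.6502 -0.054 ]
n3 [0.6916 0.0296] [0.5992 0.0248] [0.6454 0.0272]
o0 [ 0.4967 -0.0961] [ 0.4054 -0.0893] [ 0.4511 -0.0927]
o1 [ 0.5017 -0.0161] [ 0.4088 -0.0045] [ 0.4552 -0.0103]
tincap [ 0.453  -0.0401]
jar [0.4598 0.0274]
```

View pics/w1c.png

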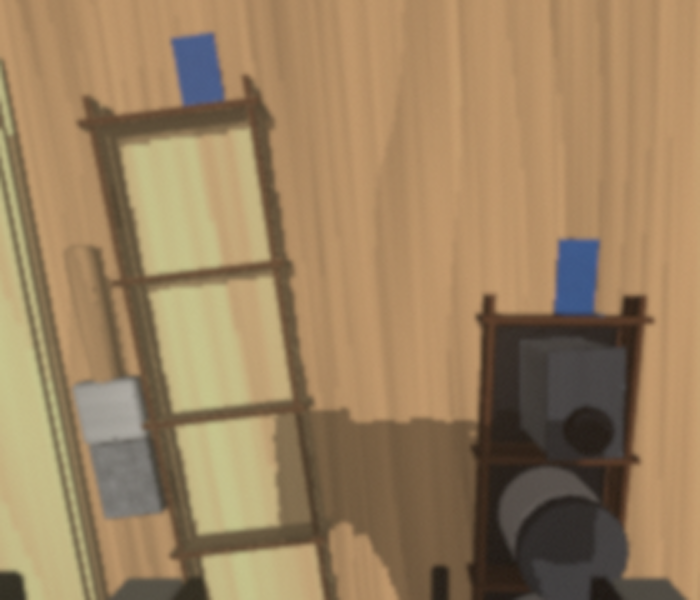

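```bash
python3 -m handwheel '[[1,-1,0.44,0.2,0,0,0],[1,-1,0.44,0.2,0,0,0],[1,-1,0.44,0.2,0,0,0],[1,-1,0.44,0.2,0,0,0],[1,-1,0.44,0.2,0,0,0]]' >/dev/null
python3 -m handwheel '[[1,-1,0.44,0.2,0,0,0],[1,-1,0.44,0.2,0,0,0],[1,-1,0.44,0.2,0,0,0],[1,-1,0.44,0.2,0,0,0],[1,-1,0.44,0.2,0,0,0]]' >/dev/null
python3 -m handwheel '[[1,0,0,0,0,0,0],[1,0,0,0,0,0,0]]'
python3 - <<'E'
from h import *
o=get_obs();s=snapshot("wrist");print(o["tool_pos"],o["orientation"])
np.savez("w2.npz",p=o["tool_pos"],e=o["orientation"])
cv2.imwrite("pics/w2.png",s["color"][:,:,::-1])
c=cv2.resize(s["color"][0:300,180:480],None,fx=2,fy=2,interpolation=cv2.INTER_CUBIC);cv2.imwrite("pics/w2c.png",c[:,:,::-1])
E
```

```text
clock: 6.22
tool_pos: [0.4612, 0.2132, 0.4549]
orientation: [-180.0, 0.0, -94.3]
force: [-0.1, -0.5, 0.4]
opening: 0.0881
gripper_force: 0.0
[0.46121106 0.21316018 0.45492003] [-1.79984347e+02  3.06726258e-03 -9.43321267e+01]
```

View pics/w2c.png

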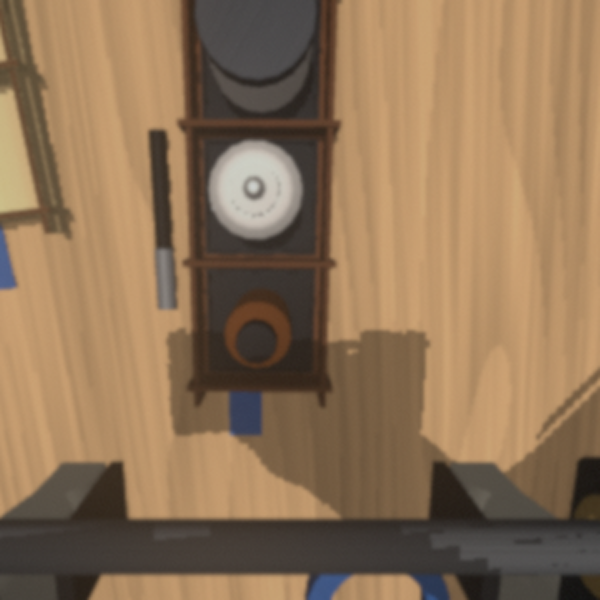

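The crop shows squeeze nozzle at full-image (307,93.5), slim cap at (308.5,170.5), jar lid centre at about (308.5,11). The cross walls are at rows 63, 131.5 and 191.5. The rack is aligned with the tool.

```bash
python3 - <<'E'
from h import *
np.set_printoptions(precision=4,suppress=True)
o=get_obs();s=snapshot("wrist")
for n,p,z in (("slim",(308.5,170.5),.117),("sq",(307,93.5),.121),("jar",(308.5,11),.095),("w63",(309,63),.04),("w131",(309.5,131.5),.04),("w191",(310,191.5),.04)): print(n,ray(s,p,z,o)[:2])
E
```

```text
slim [0.4702 0.1964]
sq [0.4649 0.1182]
jar [0.4574 0.0383]
w63 [0.4619 0.0779]
w131 [0.4682 0.1594]
w191 [0.4742 0.2394]
```

```bash
python3 -m handwheel '[[1,0.32,-0.21,1,0,0,0],[1,0.32,-0.21,1,0,0,0],[1,0,0,1,0,0,0],[1,0,0,1,0,0,0],[1,0,0,1,0,0,0]]'
python3 -m handwheel '[[1,0,0,1,0,0,0],[1,0,0,1,0,0,0],[1,0,0,1,0,0,0],[1,0,0,0.7,0,0,0],[1,0,0,0,0,0,0]]'
python3 -m handwheel '[[-1,0,0,0,0,0,0],[-1,0,0,0,0,0,0],[-1,0,0,0,0,0,0],[-1,0,0,0,0,0,0]]'
```

```text
clock: 6.95
tool_pos: [0.4707, 0.1963, 0.3292]
orientation: [-180.0, 0.0, -94.4]
force: [-0.2, 0.5, -0.1]
opening: 0.0878
gripper_force: 0.0
clock: 7.58
tool_pos: [0.4703, 0.1962, 0.2362]
orientation: [179.9, -0.1, -94.4]
force: [-0.4, -0.6, -0.2]
opening: 0.0875
gripper_force: 0.0
clock: 8.07
tool_pos: [0.4704, 0.1972, 0.2375]
orientation: [-180.0, 0.0, -94.3]
force: [-0.4, -0.1, 0.3]
opening: 0.053
gripper_force: 0.0
```

```bash
python3 -m handwheel '[[-1,0,0,0,0,0,0],[-1,0,0,0,0,0,0],[-1,0,0,0,0,0,0],[-1,0,0,0,0,0,0]]'
python3 -m handwheel '[[-1,0,0,-0.4,0,0,0],[-1,0,0,-1,0,0,0],[-1,0,0,-1,0,0,0],[-1,0,0,-1,0,0,0],[-1,0,0,-1,0,0,0]]'
```

```text
clock: 8.57
tool_pos: [0.4705, 0.1972, 0.2373]
orientation: [-180.0, 0.0, -94.3]
force: [0.2, -0.6, 2.0]
opening: 0.0393
gripper_force: 29.9
clock: 9.2
tool_pos: [0.47, 0.1968, 0.3482]
orientation: [180.0, -0.0, -94.3]
force: [0.9, -0.0, -2.7]
opening: 0.0395
gripper_force: 29.9
```

```bash
python3 -m handwheel '[[-1,0,-0.91,-0.5,0,0,0],[-1,0.36,-0.91,-0.5,0,0,0],[-1,0.36,-0.91,-0.5,0,0,0],[-1,0.36,-0.91,-0.5,0,0,0],[-1,0.36,-0.91,0,0,0,0]]' >/dev/null
python3 -m handwheel '[[-1,0.36,-0.91,0,0,0,0],[-1,0.36,-0.91,0,0,0,0],[-1,0,-0.91,0,0,0,-0.6],[-1,0,0,0,0,0,-0.5],[-1,0,0,0,0,0,0]]'
python3 - <<'E'
from h import *
o=get_obs();s=snapshot("wrist");print(o["tool_pos"],o["orientation"])
c=cv2.resize(s["color"][0:300,160:460],None,fx=2,fy=2,interpolation=cv2.INTER_CUBIC);cv2.imwrite("pics/w3c.png",c[:,:,::-1])
E
```

```text
clock: 10.45
tool_pos: [0.6477, 0.1293, 0.3968]
orientation: [179.9, -0.0, -87.8]
force: [0.5, -0.7, -2.2]
opening: 0.0395
gripper_force: 29.9
[0.64765742 0.12931045 0.39680471] [ 1.79921859e+02 -1.60967038e-02 -8.77719284e+01]
```

View pics/w3c.png

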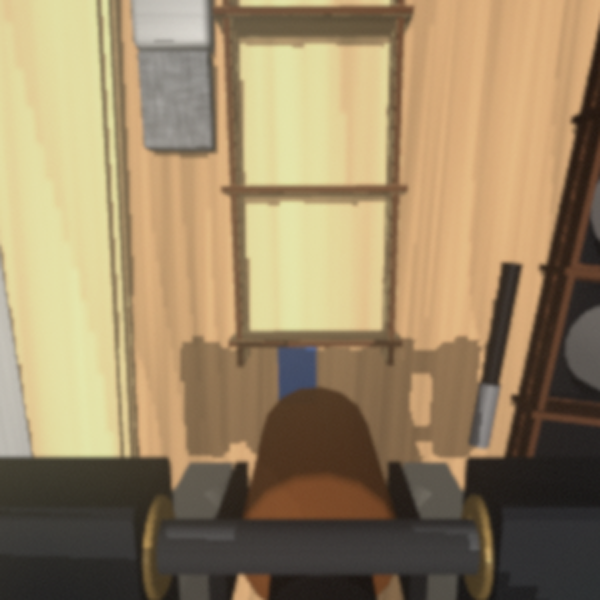

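The new rack is aligned with the tool. Its cross-wall midpoints in the full image are (317.5,6.5), (317,94) and (318,171), for the walls at y = 0, +84 and +168 mm of the rack. The slim bottle is held upright in the fingers.

```bash
python3 - <<'E'
from h import *
np.set_printoptions(precision=4,suppress=True)
o=get_obs();s=snapshot("wrist")
P=[ray(s,p,.04,o)[:2] for p in ((317.5,6.5),(317.2,94),(317.8,171))];print(P)
P=np.array(P);ya=o["orientation"][2]+90;y=np.array([-np.sin(np.radians(ya)),np.cos(np.radians(ya))])
c=(P-np.outer([0,.084,.168],y)).mean(0);print("center",c,ya)
for k in (.126,.042,-.042,-.126):
    t=c+k*y; d=t-o["tool_pos"][:2]; a=np.radians(o["orientation"][2]);print(k,t,"toolxy",d@[np.cos(a),np.sin(a)],d@[np.sin(a),-np.cos(a)])
E
```

```text
[array([ 0.654 , -0.0481]), array([0.6513, 0.0342]), array([0.6475, 0.1175])]
center [ 0.6541 -0.0494] 2.2018942895730333
0.126 [0.6493 0.0765] toolxy 0.052914966218771745 0.00025323139712139846
0.042 [ 0.6525 -0.0074] toolxy 0.13691496621877175 0.0002532313971213967
-0.042 [ 0.6558 -0.0913] toolxy 0.22091496621877177 0.00025323139712128326
-0.126 [ 0.659  -0.1753] toolxy 0.30491496621877173 0.0002532313971212798
```

```bash
python3 -m handwheel '[[-1,1,0,0,0,0,0],[-1,1,0,0,0,0,0],[-1,0.1,0,1,0,0,0],[-1,0,0,1,0,0,0],[-1,0,0,1,0,0,0]]'
python3 -m handwheel '[[-1,0,0,1,0,0,0],[-1,0,0,1,0,0,0],[-1,0,0,0.8,0,0,0],[-1,0,0,0.6,0,0,0],[-1,0,0,0,0,0,0]]'
```

```text
clock: 11.18
tool_pos: [0.6497, 0.0754, 0.3218]
orientation: [-180.0, 0.0, -87.8]
force: [0.6, 0.3, -3.2]
opening: 0.0388
gripper_force: 29.9
clock: 11.8
tool_pos: [0.6496, 0.0762, 0.2362]
orientation: [179.9, -0.0, -87.8]
force: [-0.1, 0.2, -2.6]
opening: 0.0394
gripper_force: 29.9
```

```bash
python3 -m handwheel '[[-1,0,0,0.06,0,0,0],[1,0,0,0,0,0,0],[1,0,0,0,0,0,0],[1,0,0,0,0,0,0],[1,0,0,0,0,0,0]]'
python3 -m handwheel '[[1,0,0,-0.5,0,0,0],[1,0,0,-1,0,0,0],[1,0,0,-1,0,0,0],[1,0,0,-1,0,0,0],[1,0,0,-1,0,0,0]]'
python3 -m handwheel '[[1,-0.25,0.91,-1,0,0,0],[1,-0.25,0.91,0,0,0,0],[1,-0.25,0.91,0,0,0,0],[1,-0.25,0.91,0,0,0,0],[1,-0.25,0.91,0,0,0,0]]'
python3 -m handwheel '[[1,-0.25,0.91,0,0,0,0],[1,-0.25,0.91,0,0,0,0],[1,-0.25,0.91,0,0,0,0.6],[1,0,0,0,0,0,0.5],[1,0,0,0,0,0,0]]'
```

```text
clock: 12.42
tool_pos: [0.6499, 0.0771, 0.2359]
orientation: [-180.0, 0.0, -87.7]
force: [-0.2, 0.6, -0.5]
opening: 0.0734
gripper_force: 0.0
clock: 13.05
tool_pos: [0.6499, 0.0771, 0.3501]
orientation: [-179.9, 0.0, -87.7]
force: [-0.7, 0.0, -0.5]
opening: 0.0875
gripper_force: 0.0
clock: 13.68
tool_pos: [0.5342, 0.1039, 0.3742]
orientation: [-179.9, 0.0, -87.7]
force: [-0.2, 0.7, -0.0]
opening: 0.0878
gripper_force: 0.0
clock: 14.3
tool_pos: [0.4659, 0.1199, 0.3742]
orientation: [-179.9, 0.1, -94.3]
force: [-0.1, 0.4, 0.1]
opening: 0.0876
gripper_force: 0.0
```

```bash
python3 -m handwheel '[[1,0,0,1,0,0,0],[1,0,0,1,0,0,0],[1,0,0,1,0,0,0],[1,0,0,1,0,0,0],[1,0,0,1,0,0,0]]'
python3 -m handwheel '[[1,0,0,0.4,0,0,0],[-1,0,0,0,0,0,0],[-1,0,0,0,0,0,0],[-1,0,0,0,0,0,0],[-1,0,0,0,0,0,0]]'
python3 -m handwheel '[[-1,0,0,0,0,0,0],[-1,0,0,0,0,0,0],[-1,0,0,0,0,0,0]]'
python3 -m handwheel '[[-1,0,0,-0.4,0,0,0],[-1,0,0,-1,0,0,0],[-1,0,0,-1,0,0,0],[-1,0,0,-1,0,0,0],[-1,0,0,-1,0,0,0]]'
python3 -m handwheel '[[-1,0,0,-1,0,0,0],[-1,0,0,0,0,0,0]]'
```

```text
clock: 14.92
tool_pos: [0.4665, 0.1198, 0.2478]
orientation: [-180.0, 0.0, -94.3]
force: [-0.7, -0.3, -0.4]
opening: 0.0877
gripper_force: 0.0
clock: 15.55
tool_pos: [0.4662, 0.1199, 0.2388]
orientation: [-179.9, 0.0, -94.3]
force: [-0.6, 0.0, -0.6]
opening: 0.0528
gripper_force: 0.0
clock: 15.92
tool_pos: [0.4663, 0.12, 0.2386]
orientation: [-180.0, 0.0, -94.3]
force: [-0.0, -0.3, 6.1]
opening: 0.0514
gripper_force: 30.0
clock: 16.55
tool_pos: [0.4656, 0.1196, 0.3491]
orientation: [180.0, -0.0, -94.3]
force: [1.6, -0.1, -2.0]
opening: 0.0514
gripper_force: 30.0
clock: 16.8
tool_pos: [0.4662, 0.1199, 0.3749]
orientation: [-179.9, 0.1, -94.3]
force: [-0.6, 0.8, -2.3]
opening: 0.0512
gripper_force: 30.0
```

```bash
python3 -m handwheel '[[-1,0.57,-0.98,0,0,0,0],[-1,0.57,-0.98,0,0,0,0],[-1,0.57,-0.98,0,0,0,0],[-1,0.57,-0.98,0,0,0,0],[-1,0.57,-0.98,0,0,0,0]]'
python3 -m handwheel '[[-1,0.57,-0.98,0,0,0,0],[-1,0.57,-0.98,0,0,0,0],[-1,0.57,-0.98,0,0,0,-0.6],[-1,0,0,0,0,0,-0.5],[-1,0,0,0,0,0,0]]'
```

```text
clock: 17.42
tool_pos: [0.5831, 0.0389, 0.3715]
orientation: [179.9, -0.0, -94.3]
force: [0.3, -0.4, -1.9]
opening: 0.0516
gripper_force: 30.0
clock: 18.05
tool_pos: [0.6527, -0.0089, 0.3713]
orientation: [179.8, -0.0, -87.8]
force: [0.2, -0.5, -1.5]
opening: 0.0513
gripper_force: 30.0
```

```bash
python3 -m handwheel '[[-1,-0.06,0,1,0,0,0],[-1,0,0,1,0,0,0],[-1,0,0,1,0,0,0],[-1,0,0,1,0,0,0],[-1,0,0,1,0,0,0]]'
python3 -m handwheel '[[-1,0,0,0.4,0,0,0],[-1,0,0,0,0,0,0]]'
```

```text
clock: 18.68
tool_pos: [0.6522, -0.0068, 0.2469]
orientation: [180.0, 0.0, -87.8]
force: [0.7, -0.5, -2.3]
opening: 0.0511
gripper_force: 30.0
clock: 18.92
tool_pos: [0.6527, -0.007, 0.2379]
orientation: [180.0, -0.0, -87.7]
force: [-0.3, -0.3, -1.6]
opening: 0.0514
gripper_force: 30.0
```

```bash
python3 -m handwheel '[[-1,0,0,0.08,0,0,0],[1,0,0,0,0,0,0],[1,0,0,0,0,0,0],[1,0,0,0,0,0,0],[1,0,0,0,0,0,0]]'
python3 -m handwheel '[[1,0,0,-0.5,0,0,0],[1,0,0,-1,0,0,0],[1,0,0,-1,0,0,0],[1,0,0,-1,0,0,0],[1,0,0,-1,0,0,0]]'
python3 -m handwheel '[[1,-0.26,0.96,-1,0,0,0],[1,-0.26,0.96,0,0,0,0],[1,-0.26,0.96,0,0,0,0],[1,-0.26,0.96,0,0,0,0],[1,-0.26,0.96,0,0,0,0]]'
python3 -m handwheel '[[1,-0.26,0.96,0,0,0,0],[1,-0.26,0.96,0,0,0,0],[1,-0.26,0.96,0,0,0,0.6],[1,0,0,0,0,0,0.5],[1,0,0,0,0,0,0]]'
python3 - <<'E'
from h import *
o=get_obs();s=snapshot("wrist");print(o["tool_pos"],o["orientation"])
c=cv2.resize(s["color"][0:340,140:500],None,fx=1.7,fy=1.7,interpolation=cv2.INTER_CUBIC);cv2.imwrite("pics/w4c.png",c[:,:,::-1])
E
```

```text
clock: 19.55
tool_pos: [0.6529, -0.0071, 0.2364]
orientation: [-180.0, 0.0, -87.7]
force: [-1.0, 0.0, 0.4]
opening: 0.0845
gripper_force: 0.0
clock: 20.18
tool_pos: [0.6528, -0.0071, 0.3506]
orientation: [-179.9, 0.0, -87.7]
force: [0.3, 0.3, -0.3]
opening: 0.0875
gripper_force: 0.0
clock: 20.8
tool_pos: [0.5308, 0.0206, 0.3747]
orientation: [-179.9, 0.0, -87.7]
force: [0.6, 0.2, 0.2]
opening: 0.0875
gripper_force: 0.0
clock: 21.42
tool_pos: [0.4588, 0.0373, 0.3748]
orientation: [-179.9, 0.0, -94.3]
force: [-0.2, -0.1, -0.8]
opening: 0.0875
gripper_force: 0.0
[0.4587782  0.03725878 0.37476057] [-1.79906020e+02  4.96632298e-02 -9.42703746e+01]
```

View pics/w4c.png

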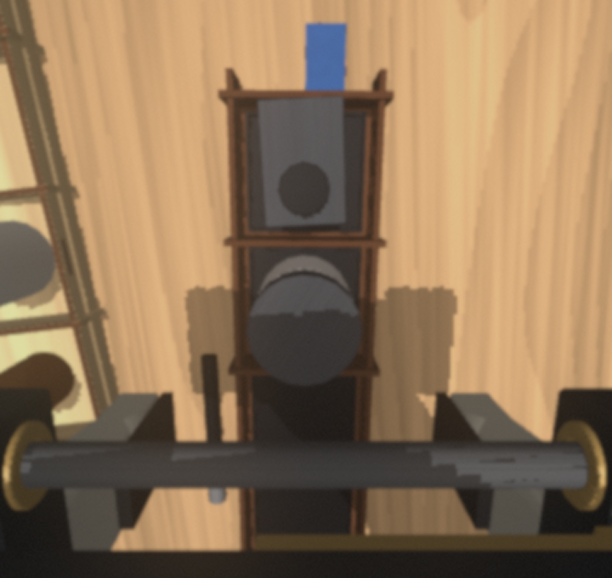

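The jar lid's centre is at full-image (318.8,193.5) and the tin cap's at (318.8,111). The tin is within a couple of degrees of the tool's axes.

```bash
python3 - <<'E'
from h import *
o=get_obs();s=snapshot("wrist");f=lambda u,v:(140+u/1.7,v/1.7)
print("jar",ray(s,f(304,329),.095,o),"cap",ray(s,f(304,189),.113,o))
q=np.array([ray(s,f(*p),.099,o)[:2] for p in ((259,100),(342,98),(344,223),(265,227))]);print("tin",q.mean(0),q[3]-q[0],q[2]-q[1])
E
```

```text
jar [0.45781789 0.03183709 0.095     ] cap [ 0.45259968 -0.03897679  0.113     ]
tin [ 0.45243716 -0.05060658] [0.00266606 0.05751722] [0.0020293  0.05647842]
```

```bash
python3 -m handwheel '[[1,0.18,0,1,0,0,0],[1,0,0,1,0,0,0],[1,0,0,1,0,0,0],[1,0,0,1,0,0,0],[1,0,0,1,0,0,0]]'
python3 -m handwheel '[[1,0,0,0.66,0,0,0],[-1,0,0,0,0,0,0],[-1,0,0,0,0,0,0],[-1,0,0,0,0,0,0],[-1,0,0,0,0,0,0]]'
python3 -m handwheel '[[-1,0,0,0,0,0,0],[-1,0,0,0,0,0,0]]'
python3 -m handwheel '[[-1,0,0,-0.66,0,0,0],[-1,0,0,-1,0,0,0],[-1,0,0,-1,0,0,0],[-1,0,0,-1,0,0,0],[-1,0,0,-1,0,0,0]]'
python3 -m handwheel '[[-1,0,0,-1,0,0,0],[-1,0,0,0,0,0,0]]'
```

```text
clock: 22.15
tool_pos: [0.459, 0.0326, 0.2479]
orientation: [-180.0, -0.0, -94.3]
force: [-0.3, 0.2, 0.3]
opening: 0.0874
gripper_force: 0.0
clock: 22.78
tool_pos: [0.4589, 0.0328, 0.2329]
orientation: [-179.9, 0.0, -94.3]
force: [-0.0, -0.1, 3.7]
opening: 0.0611
gripper_force: 30.0
clock: 23.02
tool_pos: [0.4589, 0.0329, 0.2329]
orientation: [-179.9, 0.0, -94.3]
force: [-1.9, 1.0, 6.6]
opening: 0.0613
gripper_force: 30.0
clock: 23.65
tool_pos: [0.4581, 0.0326, 0.3492]
orientation: [180.0, 0.0, -94.3]
force: [0.3, 0.3, -1.3]
opening: 0.0616
gripper_force: 30.0
clock: 23.9
tool_pos: [0.4588, 0.0328, 0.375]
orientation: [-179.8, 0.1, -94.3]
force: [0.1, 0.5, -3.0]
opening: 0.0609
gripper_force: 30.0
```

```bash
python3 -m handwheel '[[-1,0.48,-0.91,0,0,0,0],[-1,0.48,-0.91,0,0,0,0],[-1,0.48,-0.91,0,0,0,0],[-1,0.48,-0.91,0,0,0,0],[-1,0.48,-0.91,0,0,0,0]]' >/dev/null
python3 -m handwheel '[[-1,0.48,-0.91,0,0,0,0],[-1,0.48,-0.91,0,0,0,0],[-1,0.48,-0.91,0,0,0,-0.6],[-1,0.48,-0.91,0,0,0,-0.5],[-1,0,0,0,0,0,0]]'
python3 -m handwheel '[[-1,0,0,0,0,0,0]]'
```

```text
clock: 25.15
tool_pos: [0.6561, -0.0897, 0.3708]
orientation: [179.8, 0.0, -87.8]
force: [-0.2, 1.0, -3.0]
opening: 0.0613
gripper_force: 30.0
clock: 25.28
tool_pos: [0.6549, -0.0889, 0.3719]
orientation: [179.8, 0.0, -87.8]
force: [0.8, -0.5, -1.9]
opening: 0.0616
gripper_force: 30.0
```

```bash
python3 -m handwheel '[[-1,0.09,-0.03,1,0,0,0],[-1,0,0,1,0,0,0],[-1,0,0,1,0,0,0],[-1,0,0,1,0,0,0],[-1,0,0,1,0,0,0]]'
python3 -m handwheel '[[-1,0,0,0.7,0,0,0],[-1,0,0,0,0,0,0]]'
```

```text
clock: 25.9
tool_pos: [0.6555, -0.0907, 0.2479]
orientation: [180.0, 0.0, -87.7]
force: [-0.1, -0.4, -2.5]
opening: 0.0612
gripper_force: 30.0
clock: 26.15
tool_pos: [0.6559, -0.091, 0.2305]
orientation: [179.9, -0.0, -87.7]
force: [0.0, -0.5, -1.6]
opening: 0.0613
gripper_force: 30.0
```

```bash
python3 -m handwheel '[[1,0,0,0,0,0,0],[1,0,0,0,0,0,0],[1,0,0,0,0,0,0],[1,0,0,0,0,0,0]]'
python3 -m handwheel '[[1,0,0,-0.8,0,0,0],[1,0,0,-1,0,0,0],[1,0,0,-1,0,0,0],[1,0,0,-1,0,0,0],[1,0,0,-1,0,0,0]]'
python3 -m handwheel '[[1,-0.22,0.9,-1,0,0,0],[1,-0.22,0.9,0,0,0,0],[1,-0.22,0.9,0,0,0,0],[1,-0.22,0.9,0,0,0,0],[1,-0.22,0.9,0,0,0,0]]'
python3 -m handwheel '[[1,-0.22,0.9,0,0,0,0],[1,-0.22,0.9,0,0,0,0],[1,-0.22,0.9,0,0,0,0.4],[1,-0.22,0.9,0,0,0,0.38],[1,0,0,0,0,0,0]]'
```

```text
clock: 26.65
tool_pos: [0.6564, -0.0912, 0.2315]
orientation: [-180.0, 0.0, -87.7]
force: [0.1, -0.1, -0.7]
opening: 0.0869
gripper_force: 0.0
clock: 27.28
tool_pos: [0.6562, -0.0913, 0.3521]
orientation: [-180.0, 0.0, -87.7]
force: [0.9, 0.6, 0.1]
opening: 0.0876
gripper_force: 0.0
clock: 27.9
tool_pos: [0.5419, -0.0682, 0.3763]
orientation: [-180.0, 0.0, -87.7]
force: [0.4, -0.3, 0.3]
opening: 0.0879
gripper_force: 0.0
clock: 28.52
tool_pos: [0.4509, -0.0488, 0.3767]
orientation: [-179.9, 0.0, -92.4]
force: [0.3, 0.4, 0.2]
opening: 0.0877
gripper_force: 0.0
```

```bash
python3 -m handwheel '[[1,0.07,-0.06,1,0,0,0],[1,0,0,1,0,0,0],[1,0,0,1,0,0,0],[1,0,0,1,0,0,0],[1,0,0,1,0,0,0]]'
python3 -m handwheel '[[1,0,0,0.58,0,0,0],[-1,0,0,0,0,0,0],[-1,0,0,0,0,0,0],[-1,0,0,0,0,0,0],[-1,0,0,0,0,0,0]]'
python3 -m handwheel '[[-1,0,0,0,0,0,0],[-1,0,0,0,0,0,0],[-1,0,0,0,0,0,0],[-1,0,0,0,0,0,0]]'
python3 -m handwheel '[[-1,0,0,-0.58,0,0,0],[-1,0,0,-1,0,0,0],[-1,0,0,-1,0,0,0],[-1,0,0,-1,0,0,0],[-1,0,0,-1,0,0,0]]'
python3 -m handwheel '[[-1,0,0,-1,0,0,0],[-1,0,0,0,0,0,0]]'
```

```text
clock: 29.15
tool_pos: [0.4543, -0.0507, 0.2505]
orientation: [-180.0, 0.0, -92.4]
force: [-0.2, -0.2, -0.8]
opening: 0.0876
gripper_force: 0.0
clock: 29.78
tool_pos: [0.4538, -0.0506, 0.2372]
orientation: [-179.9, 0.0, -92.4]
force: [0.2, 0.4, 0.5]
opening: 0.0529
gripper_force: 0.0
clock: 30.28
tool_pos: [0.4537, -0.0507, 0.2369]
orientation: [-180.0, 0.0, -92.4]
force: [-0.5, 0.7, 4.6]
opening: 0.0382
gripper_force: 29.9
clock: 30.9
tool_pos: [0.4532, -0.0507, 0.3514]
orientation: [179.9, 0.0, -92.4]
force: [0.3, 0.5, -2.4]
opening: 0.0381
gripper_force: 29.9
clock: 31.15
tool_pos: [0.4539, -0.0506, 0.3773]
orientation: [-179.8, 0.1, -92.4]
force: [0.1, 0.4, -2.5]
opening: 0.0377
gripper_force: 29.9
```

```bash
python3 -m handwheel '[[-1,0.52,-0.93,0,0,0,0],[-1,0.52,-0.93,0,0,0,0],[-1,0.52,-0.93,0,0,0,0],[-1,0.52,-0.93,0,0,0,0],[-1,0.52,-0.93,0,0,0,0]]' >/dev/null
python3 -m handwheel '[[-1,0.52,-0.93,0,0,0,0],[-1,0.52,-0.93,0,0,0,0],[-1,0.52,-0.93,0,0,0,-0.4],[-1,0.52,-0.93,0,0,0,-0.38],[-1,0,0,0,0,0,0]]'
python3 -m handwheel '[[-1,0,0,0,0,0,0]]'
```

```text
clock: 32.4
tool_pos: [0.6591, -0.1761, 0.3728]
orientation: [179.8, 0.0, -87.8]
force: [-0.8, 0.5, -3.0]
opening: 0.0381
gripper_force: 29.9
clock: 32.52
tool_pos: [0.6579, -0.1753, 0.3742]
orientation: [179.8, 0.0, -87.8]
force: [-0.4, 1.0, -1.4]
opening: 0.0377
gripper_force: 29.9
```

```bash
python3 -m handwheel '[[-1,0,0,1,0,0,0],[-1,0,0,1,0,0,0],[-1,0,0,1,0,0,0],[-1,0,0,1,0,0,0],[-1,0,0,1,0,0,0]]'
python3 -m handwheel '[[-1,0,0,0.64,0,0,0],[-1,0,0,0,0,0,0]]'
```

```text
clock: 33.15
tool_pos: [0.6575, -0.1749, 0.2504]
orientation: [180.0, 0.0, -87.7]
force: [0.8, -0.5, -2.2]
opening: 0.0378
gripper_force: 29.9
clock: 33.4
tool_pos: [0.658, -0.1751, 0.2346]
orientation: [179.9, -0.0, -87.7]
force: [-0.4, -0.7, -2.1]
opening: 0.0376
gripper_force: 29.9
```

Release, retreat, look.

```bash
python3 -m handwheel '[[1,0,0,0,0,0,0],[1,0,0,0,0,0,0],[1,0,0,0,0,0,0],[1,0,0,0,0,0,0],[1,0,0,0,0,0,0]]'
python3 -m handwheel '[[1,0,0,-0.8,0,0,0],[1,0,0,-1,0,0,0],[1,0,0,-1,0,0,0],[1,0,0,-1,0,0,0],[1,0,0,-1,0,0,0]]'
python3 -m handwheel '[[1,0,0.8,-1,0,0,0],[1,0,1,-1,0,0,0],[1,0,1,-1,0,0,0],[1,0,1,0,0,0,0],[1,0,1,0,0,0,0]]'
python3 -m handwheel '[[1,0,1,0,0,0,0],[1,0,1,0,0,0,0],[1,0,1,0,0,0,0],[1,0,0,0,0,0,0],[1,0,0,0,0,0,0]]'
python3 - <<'E'
from h import *
a=snapshot("scene")["color"][110:340,120:500];b=snapshot("side")["color"][100:330,200:440]
c=np.hstack([a,b]);cv2.imwrite("pics/end.png",cv2.resize(c,(800,297))[:,:,::-1])
E
```

```text
clock: 34.02
tool_pos: [0.6583, -0.1754, 0.2352]
orientation: [-180.0, 0.0, -87.7]
force: [-0.2, -0.4, 0.6]
opening: 0.0826
gripper_force: 0.0
clock: 34.65
tool_pos: [0.6582, -0.1754, 0.356]
orientation: [-180.0, 0.0, -87.7]
force: [0.1, -0.3, 0.5]
opening: 0.0877
gripper_force: 0.0
clock: 35.28
tool_pos: [0.5375, -0.1802, 0.4306]
orientation: [-179.9, 0.0, -87.7]
force: [0.1, -0.3, 0.0]
opening: 0.0876
gripper_force: 0.0
clock: 35.9
tool_pos: [0.4638, -0.1832, 0.4305]
orientation: [-179.9, -0.0, -87.7]
force: [0.8, 0.3, -0.4]
opening: 0.0876
gripper_force: 0.0
```

View pics/end.png

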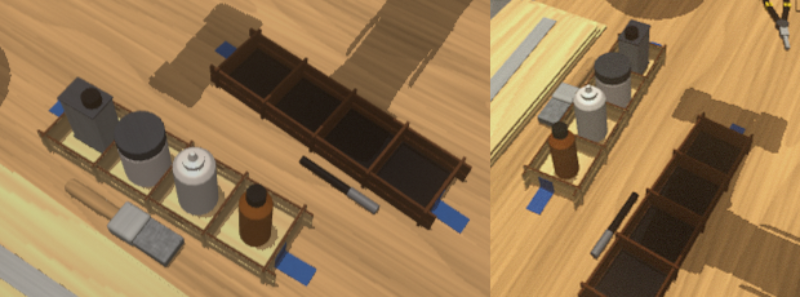

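Both views show all four containers upright in the new rack in the right order (tin at 90,115, jar at 140,150, squeeze bottle at 195,180, slim bottle at 257,215). The trays are still in the old rack and the arm is clear.

```bash
python3 -c "
from plant import *
print(close_job())"
```

```text
the job is handed in; nothing more can be done
None
```

All four containers now stand upright in the new rack in their original left-to-right order, the trays stay in the old rack, and the job was handed in at about 36 s; no verdict was returned.

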